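Hang the tiffin on the swing-out hook

TASK

Clear the tiffin off the griddle counter: swing the folded red hook all the way out from its low tiled panel and press it gently but firmly against its sprung stop for a moment, so that it is set. Then hang the tiffin by its handle bar in the dip of the hook, easing its weight on rather than dropping it, keep it upright all the way, and let go. Never strain the hook or the panel, and leave the other things on the counter where they are.

Things in the scene. Friction and masses are not known exactly. Their poses are not given: they have to be found in the camera images.
- hook_hinge (a point): point on the red hook's vertical hinge pin, level with the arm's centre line, 225 mm above the counter; fixed to the panel, with its axes; 36 mm in front (-x) of the panel's mid-plane, 21 mm off its face, 50 mm right (-y) of its middle. Folded, the arm points to the panel's +y (up to 0.43 rad out of flat at the start); it swings out towards -x, anticlockwise seen from above
- catch (a joint): the sprung stop (brass pin under the hook). The stop is adjustable: it meets the arm 1.45 to 1.69 rad from flat, unmeasured, to be found by feel; until then the hinge resists with a steady 0.2 N m. Value: rad it winds up as the arm is pressed on, 70 N m per rad (0.015 at 12 N square to the tip, 0.024 at 20 N); springs back. The hook is set once this stays above 0.014 for 0.2 s
- hook_tip (a point): top of the hook's upturned tip, a round post 10 mm thick standing 31 mm above the arm's centre line, 85 mm from the pin; 256 mm above the counter, 33 mm above the panel's cap. Push the hook by it: when folded there is free air on both sides above the cap. The hook stays where it is left. The point turns with it: y from pin to tip, z up
- hook_seat (a point): where the centre of the bar lies when seated in the hook's dip: 60 mm from the pin, 7 mm below the arm's centre line. The arm is a 10 mm round bar: level to 35 mm from the pin, sloping down 18 mm to the dip at 60 mm, up again to the tip at 85 mm. Turns with the hook: y from pin to tip, z up
- tiffin: two-tier round steel tiffin, one rigid piece, about 0.3 to 0.6 kg; 104 mm across the body, lid top 97 mm high; flat side straps at its own +y and -y (reaching 56 mm out) carry a level handle bar. Origin: centre of the underside, z up. Stands on the counter at the start
- tiffin_bar (a point): middle of the handle bar: 8 mm round bar, 109 mm long along the tiffin's y, 185 mm above the tiffin's underside; an open window of 84 mm lies between it and the lid. The hook passes into this window along the tiffin's x (either way round)
- tiffin_knob (a point): centre of the black square grip knob on top of the middle of the bar, 18 by 18 mm (faces square to the tiffin's x and y) and 46 mm tall, from 189 to 235 mm above the tiffin's underside. Grip it from above on its two y faces, closing along the bar, so that the fingers pass beside the hook's tip
- saucer: yellow melamine saucer, 130 mm across, on the counter; leave it alone. Origin: centre of the underside
- ladle: steel ladle lying on the counter, 300 mm long; leave it alone. Origin: under its bowl
- tongs: steel tongs with red tips lying on the counter, 260 mm long; leave them alone. Origin: underside, near the middle
- mug: white mug, 76 mm across, 85 mm tall; leave it alone. Origin: centre of the underside
- panel: low upright tiled panel fixed to the counter: 30 mm thick, 340 mm wide; steel cap 36 mm thick, top 223 mm high. Carries the red hook on its robot-side (-x) face; the fan switch on it is scenery. Origin: middle of its underside; x through the panel away from the robot's side, y along it to the left, z up. More than 24 N of contact on panel and hook together strains it

How it is judged:
On the way, in this order (a step that is already met when the one before it is completed fails the run):
1. the hook is swung fully out and held pressed against its sprung stop (value of joint catch above 0.014 rad), for 0.2 s.
2. the tiffin's bar lies in the dip of the unfolded hook (x of hook_tip in the frame of hook_hinge below -0.072 m and distance between tiffin_bar and hook_seat below 0.01 m and contact force between tiffin and panel above 1.5 N), for 0.2 s.
At the end, for the whole second after the job is handed in: Hook swung out (tip at least 72 mm in front of the pin); tiffin hanging from it, let go, off the counter, below 0.06 m/s, within 0.25 rad of upright; its bar within 6 mm of the seat along the arm, 5 mm in height, 20 mm sideways, and square across the arm within 0.35 rad (x of hook_tip in the frame of hook_hinge below -0.072 m and y of tiffin_bar in the frame of hook_seat between -0.006 and 0.006 m and z of tiffin_bar in the frame of hook_seat between -0.005 and 0.005 m and x of tiffin_bar in the frame of hook_seat between -0.02 and 0.02 m and angle between the x axis of tiffin and the y axis of hook_seat, either way round below 0.35 rad and angle between tiffin's own z axis and vertical below 0.25 rad and height (world z) of tiffin above 0.01 m and linear speed of tiffin below 0.06 m/s); the robot touches nothing.
It fails at once if more than 24 N on the panel and its hook (pushed past the stop, leaned on, or the tiffin dropped on it) (contact force between panel and anything else above 24 N).
It fails at once if the tiffin is tipped more than 0.6 rad (angle between tiffin's own z axis and vertical above 0.6 rad).
It fails at once if a bystander (saucer, ladle, tongs, mug) is moved by more than 30 mm (distance of any of saucer, ladle, tongs, mug from where it was at the start of the episode above 0.03 m).
It also fails if it takes over 72 s, if anything falls off the work surface, if the arm or the gripper's body presses on something with over 40 N, if the wrist force passes 120 N, or if a joint passes its speed limit or range.

ROBOT

A 6-joint arm with a two-finger parallel gripper is mounted at the origin on the work surface. World frame = base frame: x ahead of the robot, y to its left, z up, the work surface at z = 0. Lengths are in m, angles in rad, forces in N, time in s.
With the tool pointing down it reaches from about 0.25 to 0.775 m from the base axis. Payload 4 kg.
Tool frame: the origin (TCP) lies midway between the tips of the shut fingers; the grasp point (between the pads) lies 19 mm behind it; z points along the fingers, y is the direction in which the jaws open and shut (so a half turn about z gives the same grasp; the last joint's range is limited). The gripper opens to 94 mm and grips with 3 to 60 N. Pads are 16 mm wide; open, the fingers measure 119 mm over their backs; the gripper's body (75 mm by 177 mm) begins 78 mm behind the grasp point.
Start: joints at [1.117, 0.087, 1.371, -0, 1.684, -0.103], TCP at [0.189, 0.517, 0.18] pointing down, gripper open.
Joint ranges: [-3.1, 3.1], [-0.76, 2.03], [0.27, 2.55], [-1.08, 4.22], [0.17, 2.65], [-2.57, 2.57]. Speed limits (rad/s): [2.79, 2.79, 3.14, 3.14, 3.14, 3.14].

INTERFACE

Orientations are given as [roll, pitch, yaw] about the fixed x, y, z axes, in that order (R = Rz(yaw) Ry(pitch) Rx(roll)).
In Python, from bench import robot, cams gives the robot as it stands.
- The arm moves only by the tool step_arm, never from a script. Its argument "plan" is a list that holds one entry, the list of rows, each a list of 5 numbers: the shift along the world's x, y, z in mm, then the turn about the world's z in rad, then the opening in per cent of the stroke, from 0 (shut) to 100 (fully open). In form: [[[tx, ty, tz, turn, fingers], ...]]. A call has 1 to 8 rows; each row is the pose to reach, as a shift and turn from the pose commanded when the call began; what a row does not reach only later rows make up. A row lasts 1/12 s, in which the tool goes at most 41.7 mm and 7.16 degrees, less where a joint would pass 70% of its speed; a pose out of reach is approached as far as the arm can. A call with a gripper value outside its range is refused whole. The fingers move at their own pace and stop on an object; the grip force is fixed at half the most. Time passes only in rows, so rows that repeat a pose let the fingers close. It gives the time, the measured TCP pose, the force and the opening at its end, in the units of the state.
- robot.get_obs(): the state, without advancing time (a new reading comes with each control period).
- cams.snapshot(name): name is "scene" or "top" or "wrist"; returns a dict with "frame" (400x640x3 uint8, red, green, blue), "camera_matrix" (3x3 intrinsics, pixels), "origin" and "attitude" of the camera in the world; the wrist camera has in their place "T_tool_cam" (4x4, takes a point from camera to tool coordinates, whose origin is the TCP and whose axes are the flange's). Camera axes: x right, y down, z forward; pixel columns grow to the right and rows downward; lengths in m; the calibration is good to about 2 mm. A picture is of the moment at which its call begins: read the wrist's pose just before it. There is no depth.
- robot.close_job(): hands the job in, once; it reports no verdict.
The state is a dict: "time": time; "joint_positions": joint angles; "qvel": joint speeds; "joint_torque": joint torques, N m; "tool_pos": TCP position; "ee_rot": TCP orientation; "wrist_force": force on the tool from outside, world axes, zero at the start; "wrist_torque": the same for the moment, N m; "width": finger opening in m.
Only numpy, scipy, OpenCV 4.12 (cv2) and the standard library are available. Lean on these libraries where they do the work, as an engineer would, in place of code of your own. Each camera call takes 0.05 s, during which the arm holds its last target. There are 200 camera calls.

## Working session

There is one attempt and no reset: what is moved stays moved. The work goes in short steps, Python scripts to look and compute and a tool call to move; the robot and the scene stay as the last step left them, time stands still between calls to the robot, and variables do not carry over. Pictures are saved under pics/ and viewed, about 8 in all and at most 12, crops included, and the job is handed in when it is done.

Besides the shell and the picture viewer there is one more tool, called after "Request:" as a command line: name --argument value ..., lists and objects as JSON in quotes. step_arm: Moves the arm, as the interface text tells. Its arguments: {"type":"object","properties":{"plan":{"type":"array"}},"required":["plan"]}

```bash
mkdir -p pics; ls
cat > h.py <<'E'
import numpy as np, cv2, sys
from bench import robot, cams
from scipy.spatial.transform import Rotation as R
def snap(n, save=None):
    o=robot.get_obs(); s=cams.snapshot(n)
    if save: cv2.imwrite('pics/'+save, cv2.cvtColor(s['frame'],cv2.COLOR_RGB2BGR))
    return s,o
E
python3 - <<'E'
from h import *
for n in ['scene','top','wrist']:
    s,o=snap(n,n+'0.png')
    print(n,s['camera_matrix'].tolist(),s.get('origin'),s.get('attitude'),s.get('T_tool_cam'))
print(o)
a=[cv2.imread(f'pics/{n}0.png') for n in ['scene','top']]
E
```

```text
pics
scene [[447.2433949199966, 0.0, 323.035350307366], [0.0, 447.2433949199966, 204.16122139637747], [0.0, 0.0, 1.0]] [ 1.05725175 -0.85881516  1.12894801] [-2.32398022 -0.00638741  0.5585847 ] None
top [[440.8692016224326, 0.0, 323.66864121393326], [0.0, 440.8692016224326, 197.5092293246728], [0.0, 0.0, 1.0]] [0.36513913 0.02008927 1.49055584] [-3.04454683  0.02799792 -1.58628805] None
wrist [[329.05883842603015, 0.0, 321.3161085111802], [0.0, 329.05883842603015, 199.58891096796702], [0.0, 0.0, 1.0]] None None [[-1.23510154e-03 -9.71757831e-01 -2.35977101e-01  6.77953129e-02]
 [ 9.99999179e-01 -1.28058424e-03  3.94836654e-05 -5.42888844e-04]
 [-3.40557118e-04 -2.35976858e-01  9.71758615e-01 -2.04197957e-01]
 [ 0.00000000e+00  0.00000000e+00  0.00000000e+00  1.00000000e+00]]
{'time': 0.1, 'joint_positions': array([ 1.11691466e+00,  8.78702602e-02,  1.37203945e+00, -8.28576234e-06,
        1.68360178e+00, -1.03105830e-01]), 'qvel': array([ 0.00035615,  0.00036688, -0.00326937, -0.00023329,  0.00025671,
        0.0015639 ]), 'joint_torque': array([ 1.73161890e-03, -3.41253269e+01, -3.03303301e+01,  7.18397833e-02,
        3.03940522e-02, -7.61757633e-05]), 'tool_pos': array([0.18877468, 0.51603295, 0.17905949]), 'ee_rot': array([-3.13968316e+00, -1.89301524e-04,  2.79081571e+00]), 'wrist_force': array([ 0.10541611,  0.31413848, -0.11220523]), 'wrist_torque': array([-0.00358486, -0.00399532,  0.04904465]), 'width': 0.09401638101689914}
```

View pics/scene0.png

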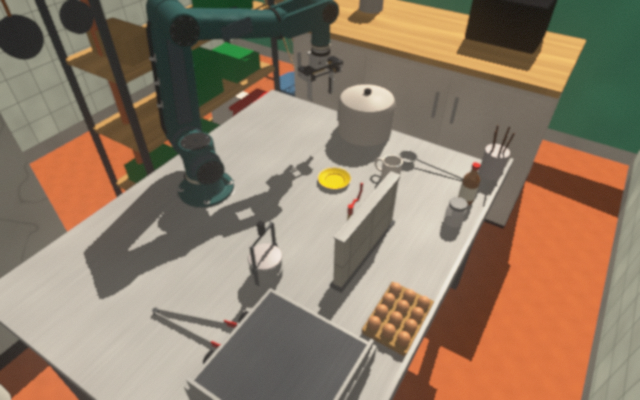

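View pics/top0.png

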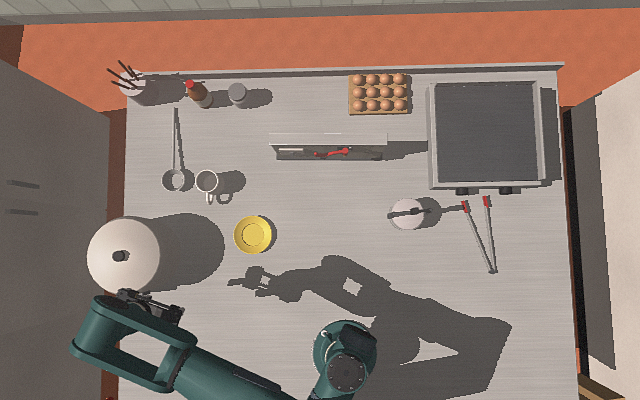

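The scene shows the tiffin (≈265,255), panel (≈365,235) and red hook (≈352,205). In the top view they are at (408,213), (328,145) and (332,152). I'll zoom into both next.

Run:
```python
from h import *
t=cv2.imread('pics/top0.png'); s=cv2.imread('pics/scene0.png')
c=lambda im,x,y,w,h: cv2.resize(im[y:y+h,x:x+w],(400,300),interpolation=cv2.INTER_CUBIC)
cv2.imwrite('pics/crop0.png',np.vstack([np.hstack([c(t,260,110,140,75),c(t,380,180,80,60)]),np.hstack([c(s,310,165,100,130),c(s,235,215,60,75)])]))
for n,im in(('top',t),('scene',s)):
    hsv=cv2.cvtColor(im,cv2.COLOR_BGR2HSV)
    m=((hsv[...,0]<8)|(hsv[...,0]>172))&(hsv[...,1]>140)&(hsv[...,2]>60)
    k,l,st,ce=cv2.connectedComponentsWithStats(m.astype(np.uint8))
    for i in range(1,k):
        if 8<st[i,4]<2000: print(n,st[i],ce[i])
```

```text
top [185  80   9   8  54] [189.14814815  83.35185185]
top [327 148  21   8  71] [338.47887324 151.45070423]
top [483 196   5  11  32] [484.8125  200.59375]
top [461 201   7  11  24] [463.91666667 205.875     ]
top [106 396   8   4  20] [109.9 398.1]
scene [230  89  38  24 266] [247.96240602  99.34210526]
scene [473 163   7   7  35] [475.71428571 165.65714286]
scene [349 199   9  12  31] [351.96774194 204.41935484]
scene [226 321  10   5  26] [231.19230769 323.15384615]
scene [212 342   6   4  14] [214.42857143 343.64285714]
```

View pics/crop0.png

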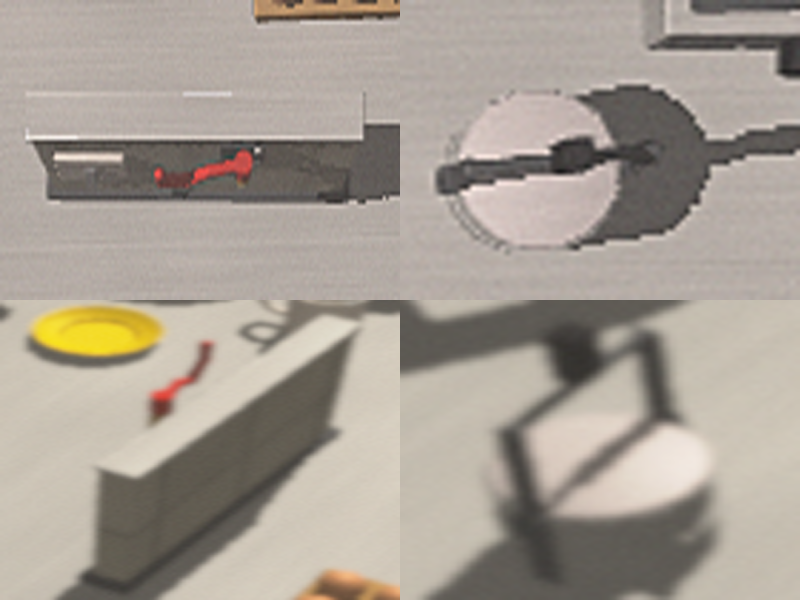

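The crop shows the cap corners at top px (269,133)–(387,145), the hook pin at ≈(345.7,150.8) and the tip at ≈(316,153). The tiffin knob is at ≈(414.6,210.6), with its bar nearly along y and slightly turned.

```bash
cat >> h.py <<'E'
def ray(s,u,v,o=None):
    K=s['camera_matrix']; d=np.linalg.solve(K,[u,v,1.])
    if 'T_tool_cam' in s and s.get('T_tool_cam') is not None:
        T=np.array(s['T_tool_cam']); Rt=R.from_euler('xyz',o['ee_rot']).as_matrix()
        return Rt@T[:3,3]+o['tool_pos'], Rt@T[:3,:3]@d
    return np.array(s['origin']), R.from_euler('xyz',s['attitude']).as_matrix()@d
def onz(s,u,v,z,o=None):
    c,d=ray(s,u,v,o); return (c+d*(z-c[2])/d[2]).round(4)
def proj(s,p,o=None):
    c,_=ray(s,0,0,o); M=np.array([ray(s,*q,o)[1] for q in((0,0),(1,0),(0,1))])
    K=s['camera_matrix']; 
    # camera rotation from rays
    Rc=np.linalg.solve(np.array([np.linalg.solve(K,[*q,1.]) for q in((0,0),(1,0),(0,1))]),M).T
    x=K@Rc.T@(np.array(p)-c); return (x[:2]/x[2]).round(1)
E
python3 - <<'E'
from h import *
t,_=snap('top'); s,_=snap('scene')
for n,u,v,z in [('capLT',269.1,133.2,.223),('capLB',269.4,144.7,.223),('capRT',387.4,133.2,.223),('capRB',387.4,144.7,.223),('tip',316,153,.256),('pin',345.7,150.8,.235),('knobtop',414.6,210.6,.235),('barL',389,216,.185),('barR',431,210.4,.185),('lid',408,213.6,.097),('saucer',254,235,.015)]: print(n,onz(t,u,v,z))
# scene crop: x310+u/4, y165+v/300*130
f=lambda u,v:(310+u/4,165+v*130/300)
for n,(u,v),z in [('tip',f(207,45),.256),('pin',f(160,97),.235),('capNL',f(97,167),.223),('capNR',f(137,177),.223),('capFR',f(362,24),.223)]: print('sc',n,onz(s,u,v,z))
g=lambda u,v:(235+u*.15,215+v*.25)
for n,(u,v),z in [('knob',g(577,352-300),.212),('barA',g(515,435-300),.185),('barB',g(645,335-300),.185),('saucer',(334,178),.015)]: print('sc',n,onz(s,u,v,z))
E
```

```text
capLT [0.6821 0.2113 0.223 ]
capLB [0.6477 0.2105 0.223 ]
capRT [ 0.6743 -0.1354  0.223 ]
capRB [ 0.6402 -0.1343  0.223 ]
tip [0.6135 0.0726 0.256 ]
pin [ 0.6223 -0.0124  0.235 ]
knobtop [ 0.4459 -0.2042  0.235 ]
barL [ 0.4345 -0.1374  0.185 ]
barR [ 0.4489 -0.2612  0.185 ]
lid [ 0.4457 -0.2078  0.097 ]
saucer [0.3875 0.2947 0.015 ]
sc tip [0.6208 0.0689 0.256 ]
sc pin [ 0.6293 -0.0156  0.235 ]
sc capNL [ 0.6467 -0.1328  0.223 ]
sc capNR [ 0.6778 -0.132   0.223 ]
sc capFR [0.6874 0.2095 0.223 ]
sc knob [ 0.5927 -0.1124  0.212 ]
sc barA [ 0.5997 -0.1721  0.185 ]
sc barB [ 0.5952 -0.0597  0.185 ]
sc saucer [0.3908 0.3014 0.015 ]
```

Request:
step_arm --plan '[[[0,0,40,-0.12,100],[0,0,80,-0.24,50],[0,-20,120,-0.36,0],[20,-50,160,-0.48,0],[50,-75,180,-0.6,0],[80,-100,180,-0.72,0],[110,-125,180,-0.84,0],[140,-150,180,-0.96,0]]]'

```text
time: 0.92
tool_pos: [0.3253, 0.3695, 0.3616]
ee_rot: [3.139, -0.002, 1.826]
wrist_force: [0.2, 0.7, -1.0]
width: 0.0507
```

Request:
step_arm --plan '[[[30,-35,0,-0.12,0],[60,-70,0,-0.24,0],[90,-105,0,-0.36,0],[120,-140,0,-0.48,0],[150,-175,0,-0.6,0],[180,-210,0,-0.72,0],[205,-245,0,-0.84,0],[230,-280,0,-0.96,0]]]'

```text
time: 1.58
tool_pos: [0.5379, 0.1122, 0.3598]
ee_rot: [-3.141, 0.0, 0.865]
wrist_force: [0.2, 0.5, -0.0]
width: 0.0005
```

Request:
step_arm --plan '[[[0,-20,0,-0.12,0],[0,-27,0,-0.24,0],[0,-27,0,-0.36,0],[0,-27,0,-0.48,0],[0,-27,0,-0.6,0],[0,-27,0,-0.72,0],[0,-27,0,-0.84,0],[0,-27,0,-0.87,0]]]'

```text
time: 2.25
tool_pos: [0.537, 0.0869, 0.3598]
ee_rot: [3.141, 0.0, -0.004]
wrist_force: [-0.1, 0.2, 0.1]
width: 0.0007
```

Run:
```python
from h import *
s,o=snap('wrist','w1.png'); print(o['time'],o['tool_pos'],o['ee_rot'],o['joint_positions'],o['wrist_force'],o['width'])
for p in [(.617,.071,.256),(.625,-.013,.235),(.643,.21,.223),(.643,-.134,.223),(.446,-.206,.235)]: print(proj(s,p,o))
```

```text
2.25 [0.53695244 0.08694909 0.35983578] [ 3.14144843e+00  4.09155099e-04 -3.90631513e-03] [ 5.63771393e-02  1.11777534e-01  9.87998433e-01 -1.33918682e-04
  2.04223378e+00  1.63101896e+00] [-0.06466209  0.23950574  0.06319331] 0.0006521463646880981
[338.1 106.1]
[424.8  97.8]
[194.8  80.7]
[545.9  78.8]
[591.5 269.3]
```

View pics/w1.png

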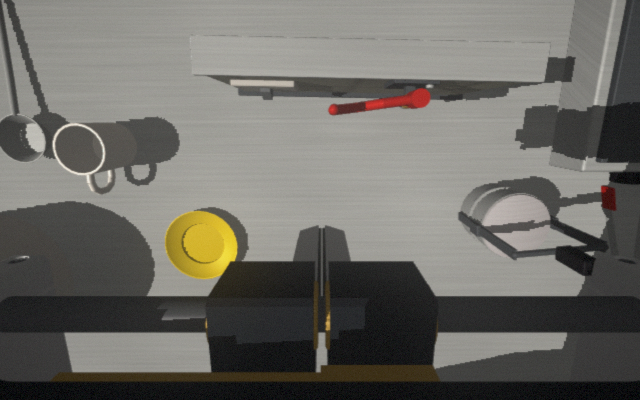

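The wrist view shows the tip at (334,109), the pin head at (423,98), the cap front edge from (191,75) to (549,82), and the tiffin bar from (463,215) to (600,243).

Run:
```python
from h import *
s,o=snap('wrist')
im=cv2.cvtColor(s['frame'],cv2.COLOR_RGB2HSV)
m=(((im[...,0]<8)|(im[...,0]>172))&(im[...,1]>150)&(im[...,2]>60)); m[:,:310]=0;m[:,450:]=0;m[130:]=0
v,u=np.nonzero(m); print(u.min(),u.max(),v.min(),v.max(), v[u<=u.min()+6].mean(), v[u>=u.max()-12].mean())
for n,a,b,z in [('tip',334,109.5,.256),('pin225',422,98,.225),('pin240',422,98,.24),('L',191,75,.223),('R',549,82.5,.223),('LT',191,36,.223),('RT',550,43,.223)]: print(n,onz(s,a,b,z,o))
```

```text
329 429 89 113 109.18867924528301 97.54285714285714
tip [0.614  0.0748 0.256 ]
pin225 [ 0.6256 -0.0131  0.225 ]
pin240 [ 0.6247 -0.0087  0.24  ]
L [0.648  0.2134 0.223 ]
R [ 0.6399 -0.1373  0.223 ]
LT [0.683  0.2101 0.223 ]
RT [ 0.6757 -0.1326  0.223 ]
```

Request:
step_arm --plan '[[[35,-4,0,0,0],[70,-8,0,0.06,0],[97,-11,0,0.12,0],[97,-11,-40,0.12,0],[97,-11,-80,0.12,0],[97,-11,-110,0.12,0],[97,-11,-130,0.12,0],[97,-11,-130,0.12,0]]]'

```text
time: 3.02
tool_pos: [0.6312, 0.0759, 0.2226]
ee_rot: [-3.141, 0.013, 0.122]
wrist_force: [-0.2, -0.3, -0.3]
width: 0.0003
```

Run:
```python
from h import *
pin=np.array([.6246,-.0108]); o=robot.get_obs(); p=o['tool_pos']; print(p,o['wrist_force'],o['ee_rot'])
for f in np.arange(.12,1.7,.08):
    t=pin+.085*np.array([-np.sin(f),np.cos(f)])+.013*np.array([np.cos(f),np.sin(f)])
    print(round(f,2),((t-p[:2])*1000).round(1))
```

```text
[0.63117743 0.07594587 0.22262137] [-0.15144143 -0.29647252 -0.26927925] [-3.14053902  0.0127437   0.12180188]
0.12 [-3.8 -0.8]
0.2 [-10.7  -0.9]
0.28 [-17.6  -1.5]
0.36 [-24.4  -2.6]
0.44 [-31.   -4.3]
0.52 [-37.5  -6.5]
0.6 [-43.8  -9.3]
0.68 [-49.9 -12.5]
0.76 [-55.7 -16.2]
0.84 [-61.2 -20.3]
0.92 [-66.3 -24.9]
1.0 [-71.1 -29.9]
1.08 [-75.4 -35.2]
1.16 [-79.3 -40.9]
1.24 [-82.7 -46.8]
1.32 [-85.7 -53.1]
1.4 [-88.1 -59.5]
1.48 [-90.  -66.1]
1.56 [-91.4 -72.8]
1.64 [-92.3 -79.7]
```

Request:
step_arm --plan '[[[0,0,0,0,0],[0,0,0,0,0]]]'

```text
time: 3.18
tool_pos: [0.6347, 0.0761, 0.2323]
ee_rot: [3.141, -0.003, 0.121]
wrist_force: [0.5, -0.9, 1.0]
width: 0.0006
```

Request:
step_arm --plan '[[[-4,-1,0,0,0],[-7,-1,0,0,0],[-10,-1,0,0.04,0],[-13.5,-1,0,0.08,0],[-17,-1.2,0,0.12,0],[-20.5,-1.5,0,0.16,0],[-24,-2,0,0.2,0],[-27.2,-2.6,0,0.24,0]]]'

```text
time: 3.85
tool_pos: [0.6068, 0.0735, 0.2321]
ee_rot: [3.14, -0.003, 0.363]
wrist_force: [0.7, 0.1, 0.3]
width: 0.0009
```

```bash
cat > hk.py <<'E'
from h import *
def hook(name='scene',save=None):
    s,o=snap(name,save); im=cv2.cvtColor(s['frame'],cv2.COLOR_RGB2HSV)
    m=(((im[...,0]<8)|(im[...,0]>172))&(im[...,1]>140)&(im[...,2]>60)).astype(np.uint8)
    k,l,st,ce=cv2.connectedComponentsWithStats(m)
    return s,o,[(st[i].tolist(),ce[i].round(1).tolist()) for i in range(1,k) if st[i,4]>8]
E
python3 - <<'E'
from hk import *
s,o,c=hook('wrist','w2.png'); print(o['tool_pos'],o['wrist_force']);print(c)
E
```

```text
[0.60681531 0.07346035 0.23209108] [0.65529137 0.13336294 0.27905177]
[([316, 207, 14, 21, 172], [320.9, 218.4]), ([369, 214, 6, 5, 22], [371.7, 216.0]), ([435, 238, 24, 12, 74], [447.0, 244.3]), ([439, 245, 20, 12, 68], [447.6, 251.5])]
```

View pics/w2.png

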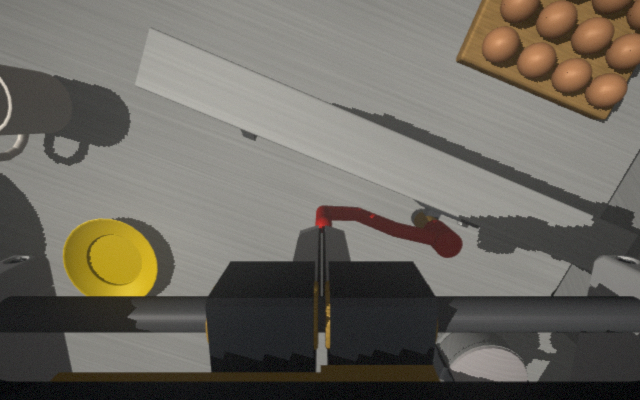

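Run:
```python
from h import *
s,o=snap('wrist'); t,_=snap('top')
print(o['tool_pos'],o['ee_rot'][2],proj(s,o['tool_pos'],o),'tip',onz(s,321,213,.256,o),onz(s,321,218,.256,o),'pin',onz(s,445,240,.235,o))
for f in (.1,.2,.36,.5):
    p=[.6246-.085*np.sin(f),-.0108+.085*np.cos(f),.256]; print(f,p,proj(s,p,o))
```

```text
[0.60640908 0.07338336 0.23229604] 0.3641553180522836 [320.6 227. ] tip [0.6216 0.0789 0.256 ] [0.6188 0.0778 0.256 ] pin [ 0.6276 -0.005   0.235 ]
0.1 [np.float64(0.6161141595850197), np.float64(0.0737753540486322), 0.256] [326.  224.6]
0.2 [np.float64(0.6077131068824199), np.float64(0.07250565911650554), 0.256] [322.8 238.3]
0.36 [np.float64(0.5946566901716174), np.float64(0.06875123001262445), 0.256] [320.9 259.9]
0.5 [np.float64(0.5838488292186428), np.float64(0.06379451776068168), 0.256] [322.2 278.4]
```

Run:
```python
from hk import *
for n in('top','scene'):
    s,o,c=hook(n,n+'3.png'); print(n,c)
    for f in(.065,.12,.36): print(f,proj(s,[.6246-.085*np.sin(f),-.0108+.085*np.cos(f),.256]))
    print('tcp',proj(s,o['tool_pos']))
t=cv2.imread('pics/top3.png'); s=cv2.imread('pics/scene3.png')
c=lambda im,x,y,w,h: cv2.resize(im[y:y+h,x:x+w],(400,400),interpolation=cv2.INTER_CUBIC)
cv2.imwrite('pics/c3.png',np.hstack([c(t,290,120,80,80),c(s,320,165,80,80)]))
```

```text
top [([185, 80, 9, 8, 54], [189.1, 83.4]), ([484, 201, 4, 7, 14], [485.9, 203.9]), ([106, 396, 9, 4, 20], [110.0, 398.2])]
0.065 [315.5 151.1]
0.12 [315.7 152.7]
0.36 [317.5 159.5]
tcp [316.1 156.9]
scene [([251, 89, 17, 12, 109], [257.2, 93.7]), ([473, 163, 7, 7, 34], [475.6, 165.7]), ([227, 322, 9, 4, 21], [230.8, 323.7]), ([212, 341, 6, 5, 22], [214.4, 343.1])]
0.065 [362.  183.4]
0.12 [360.6 182.9]
0.36 [354.1 181.5]
tcp [357.9 188.2]
```

View pics/c3.png

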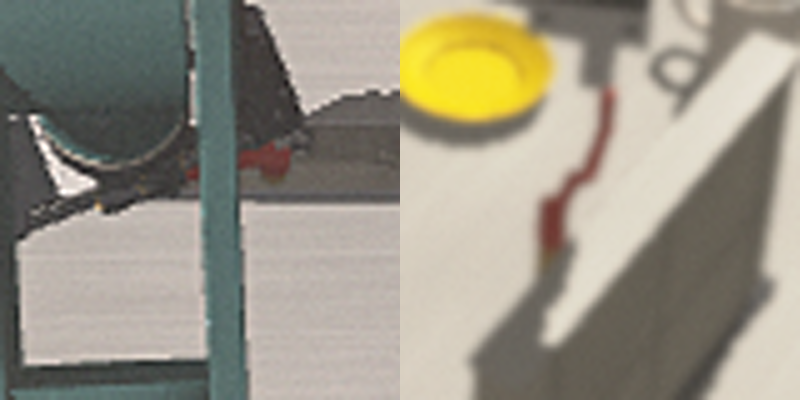

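The zoom shows the hook still near its start (φ≈0.07). In the scene view the fingers end at about row 182, right above the tip, so I'll check the pixels.

Run:
```python
from h import *
s,o=snap('scene'); t=o['tool_pos']
for z in (0,.01,.02,.03): print(z,proj(s,t+[0,0,z]))
f=s['frame'].astype(int)
for v in range(172,196): print(v,' '.join('%3d/%3d'%(f[v,u,0],f[v,u,1]) for u in range(352,370)))
```

```text
0 [357.9 188.3]
0.01 [358.1 185.8]
0.02 [358.3 183.3]
0.03 [358.5 180.8]
172 153/145 143/136 138/132 133/127 122/117 111/107 111/106 111/107 110/104 110/104 111/106 111/106 112/106 106/101 103/ 98 106/101 122/116 155/148
173 186/178 182/173 174/166 163/157 141/135 122/115 113/107 113/106 112/107 111/106 115/110 121/114 127/122 129/123 125/119 123/117 135/128 161/155
174 211/202 209/201 203/196 187/179 161/153 127/121 115/109 113/108 111/105 113/107 122/116 144/138 161/154 167/159 162/155 156/149 159/151 178/170
175 218/209 218/209 214/205 196/188 163/156 129/123 113/108 109/105 110/105 116/110 134/129 167/160 192/184 199/191 197/189 190/181 188/180 193/184
176 220/211 219/211 215/206 195/187 159/153 128/122 113/108 111/107 113/107 118/111 142/135 177/170 206/197 214/205 214/204 209/202 208/198 199/191
177 221/211 219/211 213/204 192/184 158/150 124/118 112/106 112/107 112/108 123/115 148/141 182/175 207/200 217/209 216/208 216/206 211/202 191/184
178 222/213 219/211 213/204 191/183 154/147 122/117 111/107 111/106 115/110 128/122 156/149 190/183 210/203 217/208 216/208 215/207 209/201
[... 1824 characters left out ...]
/210 212/200 194/178 161/135 133/ 93 143/105 180/153 208/190 219/207 218/209 219/211 220/213 219/211 220/212
192 221/214 221/214 219/211 219/211 218/209 209/197 183/165 147/116 133/ 90 155/124 189/168 212/199 219/210 220/213 219/211 219/212 219/212 220/212
193 222/214 220/212 220/212 219/211 215/207 201/188 172/151 140/104 139/ 98 169/144 200/186 216/206 219/210 221/212 219/210 221/214 219/212 220/212
194 220/213 220/211 220/211 219/210 211/200 192/176 159/131 136/ 94 147/109 181/158 208/195 218/209 218/209 219/211 220/212 220/212 220/213 220/213
195 219/210 219/210 220/211 216/206 203/190 179/158 145/111 134/ 92 155/124 189/171 212/201 218/210 219/211 220/212 220/211 220/212 219/212 221/214
```

The fingers end at about z≈0.257 while the TCP reads 0.232. They passed over the post without touching it, so the real fingertips sit about 25 mm behind the reported TCP. I'll back off and come down lower, in small steps.

Request:
step_arm --plan '[[[0,0,10,0,0],[8,0,10,-0.1,0],[20,1,10,-0.2,0],[31,2,10,-0.28,0],[32,2,10,-0.28,0],[32,2,0,-0.28,0],[32,2,0,-0.28,0],[32,2,0,-0.28,0]]]'

```text
time: 4.82
tool_pos: [0.6378, 0.0755, 0.2289]
ee_rot: [-3.142, 0.002, 0.082]
wrist_force: [0.1, 0.4, 0.6]
width: 0.0007
```

Request:
step_arm --plan '[[[0,0,-3,0,0],[0,0,-6,0,0],[0,0,-9,0,0],[0,0,-11,0,0],[0,0,-12,0,0],[0,0,-12,0,0]]]'

```text
time: 5.32
tool_pos: [0.6385, 0.0754, 0.2176]
ee_rot: [3.142, 0.001, 0.081]
wrist_force: [-0.3, 0.2, -0.3]
width: 0.0008
```

Run:
```python
from h import *
s,o=snap('scene','s4.png'); t=o['tool_pos']; print(t,o['wrist_force'])
for z in (0,.01,.02,.025,.03): print(z,proj(s,t+[0,0,z]))
f=s['frame'].astype(int)
for v in range(174,194): print(v,' '.join('%3d/%3d'%(f[v,u,0],f[v,u,1]) for u in range(356,376)))
```

```text
[0.63851293 0.07544728 0.21762752] [-0.29545348  0.15716288 -0.3094539 ]
0 [367.1 194.9]
0.01 [367.3 192.5]
0.02 [367.5 190. ]
0.025 [367.7 188.7]
0.03 [367.8 187.5]
174 111/106 112/106 110/105 109/105 112/105 108/104 109/104 106/101 103/ 97  98/ 94  94/ 89  86/ 81  84/ 79  82/ 77  81/ 77  90/ 86  98/ 93 111/107 133/127 157/151
175 114/109 111/106 111/106 110/104 110/106 110/104 108/105 110/105 111/106 107/102 104/100 100/ 95  99/ 93  96/ 91  99/ 93 103/ 97 106/101 113/108 125/119 139/133
176 121/115 116/110 112/107 114/109 111/105 110/103 112/105 111/105 110/104 109/105 107/100 103/ 98 101/ 96 103/ 98 106/100 107/103 112/107 128/123 150/144 163/156
177 149/141 137/131 126/120 121/116 116/111 113/109 112/106 112/106 112/106 108/103 102/ 98  95/ 90  92/ 87 101/ 95 106/100 110/106 119/114 144/138 179/172 199/191
178 184/175 171/165 159/152 149/143 135/130 127/122 123/117 117/111 110/104 110/105 102/ 98  94/ 89  90/ 85 100/ 94 106/102 110/106 123/117 156/149 193/184 212/203
179 212/203 203/194 195/187 184/177 170/163 158/151 147/138 136/129 125/118 115/108 110/104 103/ 97 100/ 96 104/ 9
[... 1645 characters left out ...]
/146 173/167 199/192 212/203 209/200 212/203
190 219/211 218/207 206/191 173/152 136/101 137/ 96 171/142 204/185 217/205 218/208 212/204 207/199 199/191 189/182 187/180 195/187 211/202 220/212 222/215 223/218
191 220/211 218/207 197/180 161/134 134/ 93 145/106 180/153 210/192 220/209 221/214 220/212 219/211 217/208 213/205 210/202 213/205 219/210 225/219 228/221 227/221
192 219/211 211/199 185/167 150/117 134/ 91 155/123 192/171 215/201 220/211 220/212 220/212 222/216 221/213 220/213 219/211 220/212 223/217 226/221 227/221 227/221
193 217/208 205/191 174/152 140/101 140/ 99 171/145 204/188 218/208 219/211 221/214 222/215 221/214 221/212 220/213 222/216 224/218 224/218 226/220 226/220 226/220
```

Request:
step_arm --plan '[[[0,0,-3,0,0],[0,0,-6,0,0],[0,0,-8,0,0],[-3,0,-8,0,0],[-6,0,-8,0,0],[-8.5,0,-8,0.02,0],[-11,0,-8,0.04,0],[-14.5,0,-8,0.08,0]]]'

```text
time: 6.03
tool_pos: [0.6251, 0.0756, 0.2105]
ee_rot: [3.141, -0.003, 0.163]
wrist_force: [2.1, 1.0, -0.8]
width: 0.0007
```

Request:
step_arm --plan '[[[-3.5,0,0,0.04,0],[-7,-0.3,0,0.08,0],[-10.5,-0.6,0,0.12,0],[-14,-1,0,0.16,0],[-17.5,-1.7,0,0.2,0],[-20.5,-2.5,0,0.24,0],[-24,-3.5,0,0.28,0],[-27,-4.5,0,0.32,0]]]'

```text
time: 6.7
tool_pos: [0.5981, 0.0711, 0.2105]
ee_rot: [3.14, -0.003, 0.484]
wrist_force: [3.1, 0.5, -0.4]
width: 0.0004
```

Run:
```python
from hk import *
s,o,c=hook('scene','s5.png'); print(o['tool_pos'],o['wrist_force'],c)
for f in(.06,.3,.4,.5,.6): print(f,proj(s,[.6246-.085*np.sin(f),-.0108+.085*np.cos(f),.25]))
h=cv2.cvtColor(s['frame'],cv2.COLOR_RGB2HSV); m=((h[...,0]<9)|(h[...,0]>171))&(h[...,1]>60)
m[:,:330]=0;m[:,372:]=0;m[:170]=0;m[225:]=0
v,u=np.nonzero(m);[print(a,u[v==a].mean().round(1)) for a in sorted(set(v))[::3]]
```

```text
[0.59808398 0.07108019 0.21046634] [ 3.13357871  0.52741201 -0.38752767] [([250, 89, 18, 13, 117], [256.9, 93.8]), ([473, 163, 7, 7, 33], [475.7, 165.6]), ([227, 322, 8, 4, 21], [230.7, 323.7]), ([212, 341, 7, 5, 22], [214.6, 343.3])]
0.06 [362.  184.9]
0.3 [355.6 183.3]
0.4 [352.9 182.9]
0.5 [350.1 182.7]
0.6 [347.3 182.6]
182 352.0
185 351.0
188 350.5
191 350.5
194 350.5
197 350.0
200 350.0
203 350.0
206 350.0
209 350.0
212 350.0
```

Request:
step_arm --plan '[[[-4,-1.6,0,0.06,0],[-10.4,-4.4,0,0.14,0],[-16.5,-7.6,0,0.22,0],[-22.3,-11.3,0,0.3,0],[-27.8,-15.4,0,0.38,0],[-32.9,-20,0,0.46,0],[-37.7,-25,0,0.54,0],[-42,-30.3,0,0.62,0]]]'

```text
time: 7.42
tool_pos: [0.5558, 0.0414, 0.2106]
ee_rot: [3.14, -0.003, 1.106]
wrist_force: [2.0, 2.3, -1.3]
width: 0.0002
```

Request:
step_arm --plan '[[[-2,-2.8,0,0.04,0],[-3.9,-5.7,0,0.08,0],[-5.7,-8.6,0,0.12,0],[-7.3,-11.6,0,0.16,0],[-8.9,-14.7,0,0.2,0],[-10.3,-17.9,0,0.24,0],[-10.3,-17.9,0,0.24,0]]]'

```text
time: 8.0
tool_pos: [0.5454, 0.0231, 0.2106]
ee_rot: [3.14, -0.002, 1.342]
wrist_force: [2.4, 1.1, -1.2]
width: 0.0005
```

Run:
```python
from h import *
s,o=snap('wrist','w6.png'); print(o['tool_pos'],o['wrist_force'],o['joint_positions'])
h=cv2.cvtColor(s['frame'],cv2.COLOR_RGB2HSV); m=((h[...,0]<9)|(h[...,0]>171))&(h[...,1]>120)&(h[...,2]>50)
k,l,st,ce=cv2.connectedComponentsWithStats(m.astype(np.uint8))
print([(st[i].tolist(),ce[i].round(1).tolist()) for i in range(1,k) if st[i,4]>8])
for f in(1.1,1.2,1.3,1.4,1.5): print(f,proj(s,[.6246-.085*np.sin(f),-.0108+.085*np.cos(f),.25],o))
```

```text
[0.54544134 0.0231237  0.21057202] [ 2.35570343  1.10289879 -1.15129216] [-6.23310864e-02  7.23079662e-02  1.32678107e+00  1.22686913e-03
  1.74024980e+00  1.67058045e-01]
[([347, 231, 133, 43, 2702], [424.7, 251.9])]
1.1 [325.6 240.1]
1.2 [322.5 254.8]
1.3 [321.1 269.3]
1.4 [321.2 283.6]
1.5 [322.9 297.5]
```

View pics/w6.png

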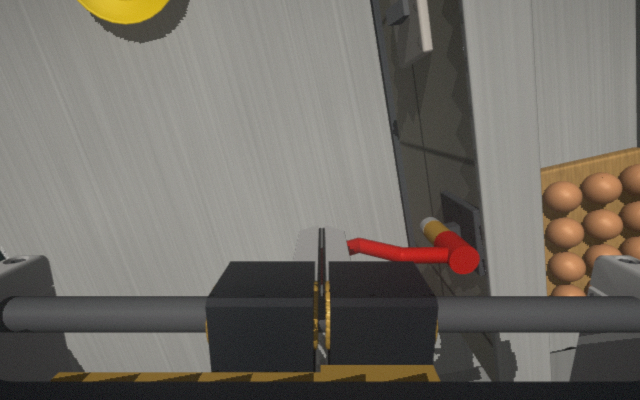

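Run:
```python
from h import *
s,o=snap('wrist'); t=o['tool_pos']
for f in(1.1,1.2,1.3,1.4):
    print(f,[proj(s,[.6246-r*np.sin(f),-.0108+r*np.cos(f),z],o).tolist() for r,z in((0,.235),(.035,.225),(.06,.207),(.085,.225),(.085,.256))])
y=o['ee_rot'][2]; ax=np.array([np.cos(y),np.sin(y),0]); ay=np.array([-np.sin(y),np.cos(y),0])
for a in(-8,0,8): print(a,[proj(s,t+ax*a/1e3+ay*b/1e3+[0,0,.025],o).tolist() for b in(-12,12)])
```

```text
1.1 [[465.0, 263.2], [404.0, 243.9], [361.2, 225.6], [324.9, 225.6], [325.7, 244.4]]
1.2 [[465.0, 263.2], [402.7, 249.2], [359.3, 234.1], [322.3, 238.6], [322.6, 259.5]]
1.3 [[465.0, 263.2], [401.8, 254.4], [358.2, 242.5], [321.0, 251.6], [321.1, 274.5]]
1.4 [[465.0, 263.2], [401.6, 259.7], [358.1, 250.9], [321.2, 264.3], [321.3, 289.2]]
-8 [[341.8, 252.9], [300.7, 252.9]]
0 [[342.0, 239.9], [300.4, 240.0]]
8 [[342.2, 226.7], [300.2, 226.8]]
```

Request:
step_arm --plan '[[[-0.8,-2.1,0,0.03,0],[-1.6,-4.2,0,0.06,0],[-2.4,-6.4,0,0.08,0],[-2.9,-8,0,0.1,0],[-3.2,-9,0,0.11,0],[-3.2,-9,0,0.11,0]]]'

```text
time: 8.6
tool_pos: [0.5421, 0.0139, 0.2103]
ee_rot: [3.14, -0.0, 1.451]
wrist_force: [2.9, 1.6, 0.3]
width: 0.0006
```

Request:
step_arm --plan '[[[-0.1,-0.7,0,0.01,0],[-0.3,-1.4,0,0.02,0],[-0.4,-2,0,0.02,0],[-0.4,-2,0,0.02,0]]]'

```text
time: 8.93
tool_pos: [0.5418, 0.0132, 0.2103]
ee_rot: [3.14, -0.003, 1.472]
wrist_force: [3.6, 5.6, -0.3]
width: 0.0001
```

Request:
step_arm --plan '[[[0,-0.5,0,0,0],[0,-1,0,0,0],[0,-1,0,0,0]]]'

```text
time: 9.18
tool_pos: [0.5418, 0.0129, 0.2103]
ee_rot: [3.141, -0.004, 1.473]
wrist_force: [3.4, 7.3, 1.2]
width: 0.0005
```

Request:
step_arm --plan '[[[0,-0.5,0,0,0],[0,-1,0,0,0],[0,-1,0,0,0]]]'

```text
time: 9.43
tool_pos: [0.5418, 0.0126, 0.2103]
ee_rot: [3.141, -0.005, 1.473]
wrist_force: [4.6, 7.9, 0.1]
width: -0.0
```

Request:
step_arm --plan '[[[0,-0.7,0,0,0],[0,-1.4,0,0,0],[0,-2,0,0,0],[0,-2,0,0,0]]]'

```text
time: 9.77
tool_pos: [0.5417, 0.012, 0.2103]
ee_rot: [3.141, -0.008, 1.475]
wrist_force: [3.7, 11.1, 1.5]
width: 0.0005
```

Request:
step_arm --plan '[[[0,-0.5,0,0,0],[0,-1,0,0,0],[0,-1,0,0,0],[0,-1,0,0,0]]]'

```text
time: 10.1
tool_pos: [0.5417, 0.0117, 0.2103]
ee_rot: [3.141, -0.009, 1.475]
wrist_force: [3.6, 12.5, 0.4]
width: 0.0002
```

Request:
step_arm --plan '[[[0,-0.7,0,0,0],[0,-1.4,0,0,0],[0,-2.4,0,0,0],[0,-2.4,0,0,0],[0,-2.4,0,0,0],[0,-2.4,0,0,0]]]'

```text
time: 10.6
tool_pos: [0.5416, 0.011, 0.2103]
ee_rot: [-3.141, -0.012, 1.477]
wrist_force: [3.4, 15.3, 1.3]
width: 0.0007
```

Request:
step_arm --plan '[[[0,-0.6,0,0,0],[0,-1.3,0,0,0],[0,-1.3,0,0,0],[0,-1.3,0,0,0],[0,-1.3,0,0,0],[0,-1.3,0,0,0]]]'

```text
time: 11.1
tool_pos: [0.5415, 0.0107, 0.2103]
ee_rot: [-3.141, -0.014, 1.478]
wrist_force: [3.9, 17.1, 0.9]
width: -0.0002
```

Request:
step_arm --plan '[[[0,3,0,0,0],[0,6,0,0,0],[0,10,0,0,0],[0,18,0,0,0],[0,28,0,0,0],[0,30,30,0,0],[0,30,70,0,0],[0,30,110,0,0]]]'

```text
time: 11.77
tool_pos: [0.5395, 0.0332, 0.3194]
ee_rot: [-3.135, 0.001, 1.471]
wrist_force: [2.1, 0.1, 0.7]
width: 0.0002
```

Request:
step_arm --plan '[[[-10,0,35,-0.12,10],[-25,-30,60,-0.24,20],[-45,-60,70,-0.36,40],[-65,-90,70,-0.48,60],[-85,-120,70,-0.6,60],[-105,-150,70,-0.72,60],[-110,-175,70,-0.84,60],[-110,-185,70,-0.96,60]]]'

```text
time: 12.43
tool_pos: [0.429, -0.1544, 0.3904]
ee_rot: [3.141, 0.002, 0.5]
wrist_force: [0.8, 0.7, -0.5]
width: 0.0504
```

Request:
step_arm --plan '[[[0,0,0,-0.12,60],[0,0,0,-0.24,60],[0,0,0,-0.36,60],[0,0,0,-0.39,60],[0,0,0,-0.39,60],[0,0,0,-0.39,60]]]'

```text
time: 12.93
tool_pos: [0.4308, -0.1518, 0.3898]
ee_rot: [-3.141, 0.002, 0.121]
wrist_force: [-0.2, 0.1, 0.5]
width: 0.0565
```

Run:
```python
from h import *
s,o=snap('wrist','w7.png'); snap('scene','s7.png'); print(o['time'],o['tool_pos'],o['ee_rot'],o['wrist_force'],o['width'])
for f in (1.3,1.4,1.5): print(f,[proj(s,[.6246-r*np.sin(f),-.0108+r*np.cos(f),z],o).tolist() for r,z in((0,.24),(.06,.207),(.085,.256))])
print(proj(s,[.446,-.206,.235],o))
```

```text
12.9333 [ 0.43084778 -0.15178735  0.38982736] [-3.14137132e+00  1.54595146e-03  1.21400340e-01] [-0.19400252  0.05364513  0.54799911] 0.05647797874449797
1.3 [[197.2, -34.3], [191.8, 38.0], [164.4, 52.0]]
1.4 [[197.2, -34.3], [197.2, 40.0], [173.1, 55.2]]
1.5 [[197.2, -34.3], [202.7, 41.5], [182.0, 57.5]]
[371.4 175.2]
```

View pics/w7.png

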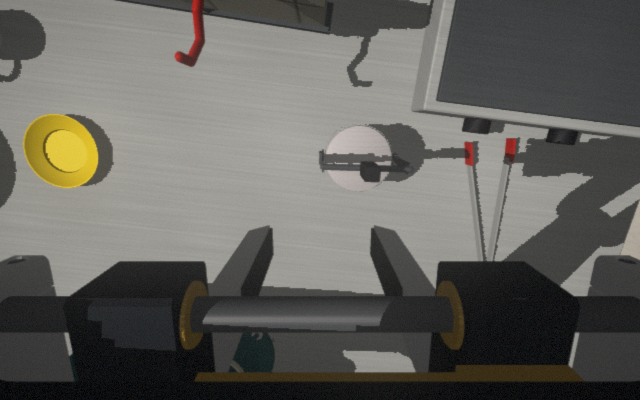

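The hook is out with its tip at ≈(184,59). The knob top is at ≈(370,172), the strap ends are at ≈(321,158) and (411,169), and the lid centre is at ≈(358,158).

Run:
```python
from h import *
im=cv2.imread('pics/w7.png')
a=cv2.resize(im[115:205,300:430],(800,554),interpolation=cv2.INTER_NEAREST) if 0 else cv2.resize(im[115:205,305:425],(720,540),interpolation=cv2.INTER_CUBIC)
cv2.imwrite('pics/w7c.png',a)
s,o=snap('wrist')
g=cv2.cvtColor(s['frame'],cv2.COLOR_RGB2HSV); m=(((g[...,0]<9)|(g[...,0]>171))&(g[...,1]>120)).astype(np.uint8); m[100:]=0;m[:,240:]=0
v,u=np.nonzero(m); print('tip blob',u.min(),v.max(),u[v>=v.max()-6].mean(),v[u<=u.min()+8].mean())
for n,u,v,z in [('knobtop',370,172,.235),('barL',321,158,.185),('barR',411,169,.185),('lid',358,158,.097),('tip',182,59,.256),('tip',184,58,.256)]: print(n,onz(s,u,v,z,o))
```

```text
tip blob 175 61 183.0909090909091 56.65217391304348
knobtop [ 0.4496 -0.204   0.235 ]
barL [ 0.4528 -0.1493  0.185 ]
barR [ 0.4527 -0.2627  0.185 ]
lid [ 0.4497 -0.2057  0.097 ]
tip [ 0.5388 -0.0048  0.256 ]
tip [ 0.54   -0.0067  0.256 ]
```

View pics/w7c.png

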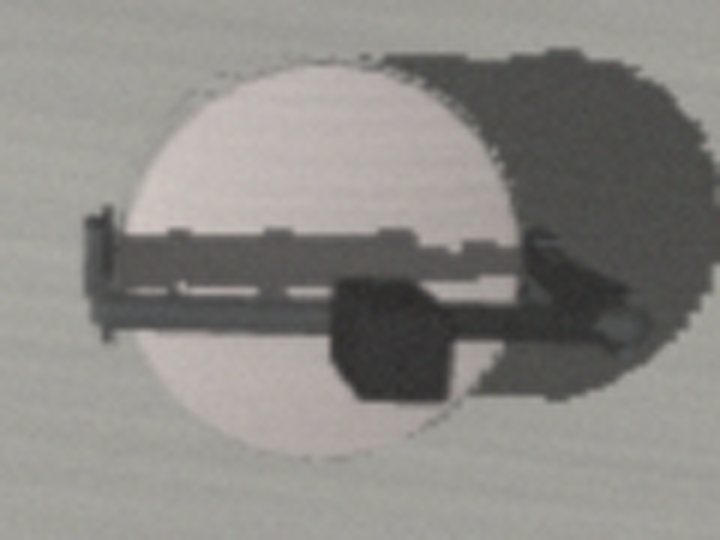

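Run:
```python
from h import *
s,o=snap('wrist'); q=lambda a,b:(305+a/6,115+b/6)
for n,(u,v),z in [('knobtop',q(405,352),.235),('barL',q(105,315),.186),('barR',q(625,332),.186),('lid',q(322,262),.097)]: print(n,onz(s,u,v,z,o))
A=onz(s,*q(110,314),.189,o);B=onz(s,*q(440,322),.189,o); print('ang',np.arctan2((A-B)[1],(A-B)[0])-np.pi/2)
```

```text
knobtop [ 0.4482 -0.207   0.235 ]
barL [ 0.4416 -0.1525  0.186 ]
barR [ 0.451  -0.2604  0.186 ]
lid [ 0.4489 -0.2069  0.097 ]
ang 0.09543818903424084
```

Request:
step_arm --plan '[[[8,-27,0,-0.03,60],[17,-55,0,-0.03,60],[17,-55,-40,-0.03,60],[17,-55,-80,-0.03,60],[17,-55,-110,-0.03,60],[17,-55,-130,-0.03,60],[17,-55,-130,-0.03,60],[17,-55,-130,-0.03,60]]]'

```text
time: 13.8
tool_pos: [0.4478, -0.2066, 0.2593]
ee_rot: [-3.14, 0.002, 0.091]
wrist_force: [-0.3, -0.1, 0.7]
width: 0.0566
```

Run:
```python
from h import *
s,o=snap('wrist','w8.png'); snap('scene','s8.png'); print(o['time'],o['tool_pos'],o['ee_rot'],o['wrist_force'],o['width'])
im=cv2.imread('pics/w8.png')[130:330,200:440]; sc=cv2.imread('pics/s8.png')[190:280,220:310]
cv2.imwrite('pics/c8.png',np.hstack([cv2.resize(im,(480,400)),cv2.resize(sc,(320,400),interpolation=cv2.INTER_CUBIC)]))
print(proj(s,[.448,-.2067,.235],o))
```

```text
13.8 [ 0.44778264 -0.20661548  0.25928892] [-3.14017767e+00  2.19158787e-03  9.09511983e-02] [-0.29263469 -0.08045233  0.69284851] 0.056641709988540206
[320.9 216.2]
```

View pics/c8.png

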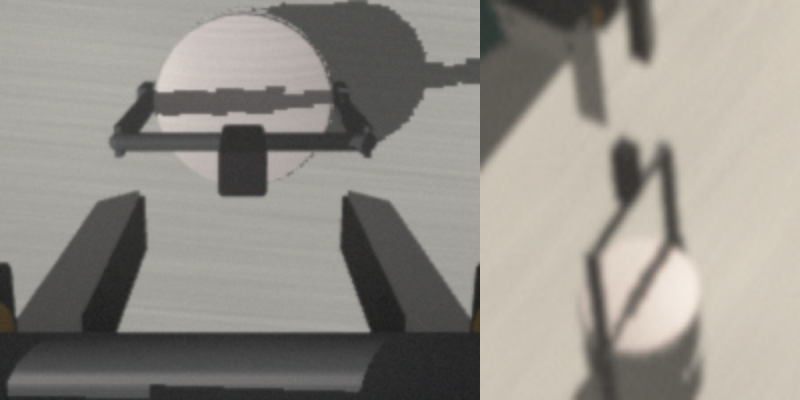

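Request:
step_arm --plan '[[[0,0,-30,0,60],[0,0,-55,0,60],[0,0,-72,0,60],[0,0,-82,0,60],[0,0,-87,0,60],[0,0,-87,0,60]]]'

```text
time: 14.4
tool_pos: [0.4487, -0.2071, 0.1737]
ee_rot: [3.141, -0.001, 0.091]
wrist_force: [0.3, 0.3, -0.7]
width: 0.0562
```

Request:
step_arm --plan '[[[0,0,0,0,30],[0,0,0,0,10],[0,0,0,0,5],[0,0,0,0,5],[0,0,0,0,5],[0,0,0,0,5]]]'

```text
time: 14.9
tool_pos: [0.4485, -0.207, 0.1734]
ee_rot: [3.141, -0.0, 0.091]
wrist_force: [0.4, -0.2, 0.1]
width: 0.0197
```

Request:
step_arm --plan '[[[0,0,0,0,0],[0,0,0,0,0],[0,0,0,0,0],[0,0,0,0,0]]]'

```text
time: 15.23
tool_pos: [0.4484, -0.2069, 0.1732]
ee_rot: [3.141, -0.0, 0.091]
wrist_force: [0.9, 0.3, 0.7]
width: 0.0177
```

Request:
step_arm --plan '[[[0,0,4,0,0],[0,0,8,0,0],[0,0,14,0,0],[0,0,20,0,0],[0,0,20,0,0],[0,0,20,0,0]]]'

```text
time: 15.73
tool_pos: [0.4487, -0.2072, 0.1937]
ee_rot: [3.141, -0.001, 0.091]
wrist_force: [0.2, -0.1, -3.9]
width: 0.0178
```

Run:
```python
from h import *
s,o=snap('wrist','w9.png'); print(o['time'],o['tool_pos'],o['ee_rot'],o['wrist_force'],o['wrist_torque'],o['width'])
s2,_=snap('scene','s9.png')
a=cv2.resize(cv2.imread('pics/w9.png')[120:340,190:450],(473,400)); b=cv2.resize(cv2.imread('pics/s9.png')[160:280,220:320],(327,400),interpolation=cv2.INTER_CUBIC)
cv2.imwrite('pics/c9.png',np.hstack([a,b]))
```

```text
15.7333 [ 0.44867053 -0.2071624   0.19367232] [ 3.14076084e+00 -9.59928727e-04  9.07834467e-02] [ 0.19814588 -0.09618336 -3.86640497] [0.00745133 0.14467407 0.01260975] 0.017833676572419622
```

View pics/c9.png

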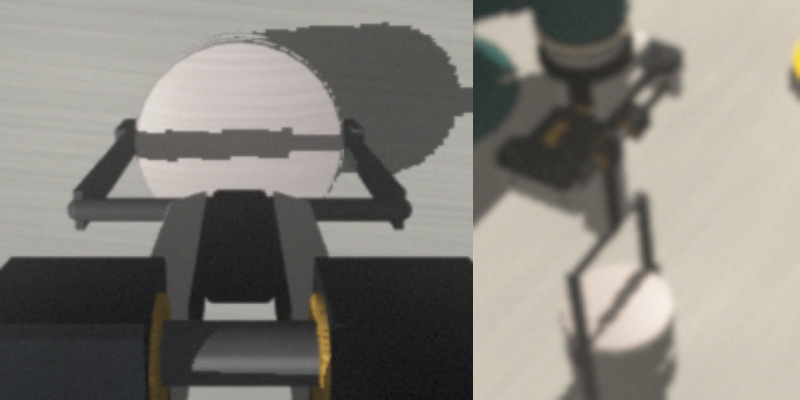

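Gripped squarely with a weight of about 3.9 N, and the bar sits 12 mm above the TCP reading. I'll lift it and move round in front of the hook.

Request:
step_arm --plan '[[[0,0,15,0,0],[0,0,32,0,0],[0,5,50,-0.02,0],[0,20,62,-0.04,0],[0,42,68,-0.07,0],[0,65,68,-0.1,0],[0,88,68,-0.12,0],[0,111,68,-0.14,0]]]'

```text
time: 16.5
tool_pos: [0.4481, -0.095, 0.2609]
ee_rot: [-3.142, 0.0, -0.051]
wrist_force: [-0.4, -0.6, -3.9]
width: 0.0179
```

Request:
step_arm --plan '[[[0,23,0,0,0],[0,46,0,0,0],[0,66,0,0,0],[0,80,0,0,0],[0,88,0,0,0],[0,88,0,0,0],[0,88,0,0,0],[0,88,0,0,0]]]'

```text
time: 17.17
tool_pos: [0.4484, -0.0088, 0.2609]
ee_rot: [3.141, 0.0, -0.05]
wrist_force: [0.1, -0.6, -3.0]
width: 0.0179
```

Run:
```python
from h import *
s,o=snap('wrist','w10.png'); print(o['time'],o['tool_pos'],o['ee_rot'],o['wrist_force'],o['width'])
g=cv2.cvtColor(s['frame'],cv2.COLOR_RGB2HSV); m=(((g[...,0]<9)|(g[...,0]>171))&(g[...,1]>120)&(g[...,2]>50)).astype(np.uint8)
k,l,st,ce=cv2.connectedComponentsWithStats(m)
for i in range(1,k):
    if st[i,4]>60:
        v,u=np.nonzero(l==i); print(st[i]); [print(a,u[v==a].min(),u[v==a].max()) for a in sorted(set(v))[::4]]
for f in (1.45,1.52,1.6): print(f,[proj(s,[.6246-r*np.sin(f),-.0108+r*np.cos(f),z],o).tolist() for r,z in((0,.24),(.035,.225),(.06,.207),(.085,.225),(.085,.256))])
```

```text
17.1667 [ 0.44835552 -0.00879265  0.26090962] [ 3.14073662e+00  2.68345889e-04 -5.02082659e-02] [ 0.09669429 -0.59451989 -2.96404601] 0.017922397006610823
[ 292    0   21   91 1177]
0 298 312
4 298 312
8 298 312
12 298 312
16 298 311
20 297 312
24 298 311
28 298 311
32 298 311
36 298 310
40 298 310
44 298 310
48 298 310
52 298 309
56 298 309
60 298 309
64 297 308
68 297 308
72 297 308
76 293 307
80 292 305
84 293 304
88 297 301
[604 123  20  30 503]
123 608 608
127 604 621
131 605 621
135 605 622
139 606 622
143 606 623
147 607 623
151 609 623
1.45 [[308.5, -69.4], [306.2, 5.3], [305.2, 51.7], [301.9, 85.3], [299.0, 80.0]]
1.52 [[308.5, -69.4], [309.9, 5.4], [311.0, 51.9], [310.5, 85.6], [308.9, 80.4]]
1.6 [[308.5, -69.4], [314.2, 5.2], [317.6, 51.7], [320.3, 85.2], [320.2, 79.9]]
```

Request:
step_arm --plan '[[[8,3,0,-0.03,0],[22,6,0,-0.06,0],[38,6,0,-0.08,0],[54,6,0,-0.08,0],[70,6,0,-0.08,0],[86,6,0,-0.08,0],[98,6,0,-0.08,0],[107,6,0,-0.08,0]]]'

```text
time: 17.88
tool_pos: [0.5564, -0.0031, 0.2603]
ee_rot: [3.141, 0.001, -0.131]
wrist_force: [-0.3, -0.4, -3.7]
width: 0.018
```

Request:
step_arm --plan '[[[4,0,0,0,0],[7,0,0,0,0],[8.5,0,0,0,0],[8.5,0,0,0,0],[8.5,0,0,0,0]]]'

```text
time: 18.3
tool_pos: [0.5635, -0.002, 0.2614]
ee_rot: [3.141, -0.0, -0.129]
wrist_force: [-0.5, -0.8, -4.0]
width: 0.0177
```

Run:
```python
from h import *
s,o=snap('wrist','w11.png'); print(o['time'],o['tool_pos'],o['ee_rot'],o['wrist_force'],o['width'])
g=cv2.cvtColor(s['frame'],cv2.COLOR_RGB2HSV); m=(((g[...,0]<9)|(g[...,0]>171))&(g[...,1]>120)&(g[...,2]>50)).astype(np.uint8)
k,l,st,ce=cv2.connectedComponentsWithStats(m)
for i in range(1,k):
    if st[i,4]>40: print(st[i],ce[i]); v,u=np.nonzero(l==i); [print(a,u[v==a].min(),u[v==a].max()) for a in sorted(set(v))[::8]]
for f in (1.4,1.44,1.5): print(f,[proj(s,[.6246-r*np.sin(f),-.0108+r*np.cos(f),z],o).tolist() for r,z in((0,.24),(.035,.225),(.06,.207),(.085,.225),(.085,.256))])
a=cv2.resize(cv2.imread('pics/w11.png')[40:340,140:500],(480,400))
snap('scene','s11.png'); b=cv2.resize(cv2.imread('pics/s11.png')[160:280,290:386],(320,400),interpolation=cv2.INTER_CUBIC)
cv2.imwrite('pics/c11.png',np.hstack([a,b]))
```

```text
18.3 [ 0.56345073 -0.00198301  0.26136543] [ 3.14145632e+00 -8.12262716e-05 -1.29274762e-01] [-0.45722192 -0.83205072 -3.9500375 ] 0.017736151457908928
[ 308  116   25  109 1448] [320.34599448 162.04350829]
116 315 324
124 308 332
132 309 332
140 314 327
148 314 325
156 315 325
164 315 326
172 315 326
180 315 325
188 315 326
196 320 324
204 316 326
212 316 326
220 316 326
[603 183  22  29 428] [613.62616822 196.71962617]
183 604 609
191 605 620
199 606 622
207 608 623
1.4 [[321.8, 129.6], [319.9, 177.3], [318.8, 204.0], [317.4, 240.9], [316.8, 257.1]]
1.44 [[321.8, 129.6], [321.8, 177.3], [321.7, 204.0], [321.7, 241.0], [321.8, 257.2]]
1.5 [[321.8, 129.6], [324.6, 177.2], [326.2, 203.9], [328.3, 240.8], [329.2, 257.0]]
```

View pics/c11.png

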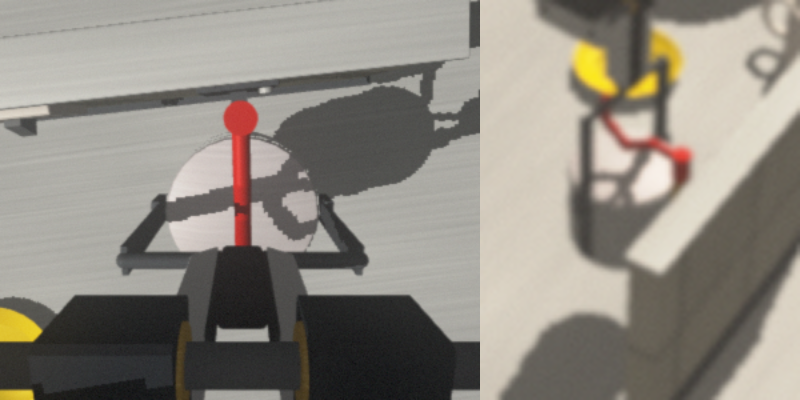

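The hook runs through the window, centred under the bar. I'll lower it now.

Request:
step_arm --plan '[[[0.5,0,-6,0,0],[0.5,0,-14,0,0],[0.5,0,-23,0,0],[0.5,0,-32,0,0],[0.5,0,-40,0,0],[0.5,0,-45,0,0],[0.5,0,-47,0,0],[0.5,0,-47,0,0]]]'

```text
time: 19.07
tool_pos: [0.5639, -0.0019, 0.213]
ee_rot: [3.141, 0.002, -0.129]
wrist_force: [0.3, -0.2, -3.1]
width: 0.0175
```

Request:
step_arm --plan '[[[0,0,-1,0,0],[0,0,-2,0,0],[0,0,-3,0,0],[0,0,-4,0,0],[0,0,-4,0,0],[0,0,-4,0,0]]]'

```text
time: 19.57
tool_pos: [0.5644, -0.0019, 0.2101]
ee_rot: [3.142, -0.0, -0.129]
wrist_force: [0.3, -0.6, -4.0]
width: 0.0184
```

Request:
step_arm --plan '[[[0,0,-1,0,0],[0,0,-2,0,0],[0,0,-3,0,0],[0,0,-3,0,0],[0,0,-3,0,0]]]'

```text
time: 19.98
tool_pos: [0.5646, -0.002, 0.2075]
ee_rot: [3.142, -0.001, -0.129]
wrist_force: [-0.3, 0.3, -3.0]
width: 0.018
```

Request:
step_arm --plan '[[[0,0,-1,0,0],[0,0,-1.5,0,0],[0,0,-1.5,0,0],[0,0,-1.5,0,0]]]'

```text
time: 20.32
tool_pos: [0.5649, -0.002, 0.2065]
ee_rot: [3.142, -0.002, -0.129]
wrist_force: [0.6, -0.2, 0.7]
width: 0.0176
```

Request:
step_arm --plan '[[[0,0,0,0,0],[0,0,0,0,0],[0,0,0,0,0],[0,0,0,0,0]]]'

```text
time: 20.65
tool_pos: [0.5648, -0.002, 0.2063]
ee_rot: [3.142, -0.002, -0.129]
wrist_force: [0.5, -0.8, 2.8]
width: 0.0175
```

Request:
step_arm --plan '[[[0,0,0,0,22],[0,0,0,0,25],[0,0,0,0,30],[0,0,0,0,35],[0,0,0,0,35],[0,0,0,0,35]]]'

```text
time: 21.15
tool_pos: [0.5641, -0.0019, 0.2052]
ee_rot: [3.141, 0.001, -0.129]
wrist_force: [-0.4, -0.5, 0.1]
width: 0.0324
```

Run:
```python
from h import *
s,o=snap('wrist','w12.png'); print(o['time'],o['tool_pos'],o['wrist_force'],o['width'])
a=cv2.resize(cv2.imread('pics/w12.png')[40:340,140:500],(480,400))
snap('scene','s12.png'); b=cv2.resize(cv2.imread('pics/s12.png')[160:280,290:386],(320,400),interpolation=cv2.INTER_CUBIC)
cv2.imwrite('pics/c12.png',np.hstack([a,b]))
```

```text
21.15 [ 0.56413415 -0.00193036  0.2052438 ] [-0.37721241 -0.48834584  0.07658426] 0.03243844412561095
```

Released, and the wrist force is near zero. I'll rise straight up clear of the knob.

Request:
step_arm --plan '[[[0,0,8,0,35],[0,0,20,0,35],[0,0,40,0,35],[0,0,65,0,35],[0,0,95,0,35],[0,0,125,0,35],[0,0,150,0,35],[0,0,160,0,35]]]'

```text
time: 21.92
tool_pos: [0.565, -0.002, 0.3721]
ee_rot: [-3.141, -0.009, -0.129]
wrist_force: [-0.4, -0.2, 0.3]
width: 0.0327
```

Request:
step_arm --plan '[[[-20,0,0,0,35],[-40,0,0,0,35],[-60,0,0,0,35],[-60,0,0,0,35],[-60,0,0,0,35],[-60,0,0,0,35],[-60,0,0,0,35],[-60,0,0,0,35]]]'

```text
time: 22.58
tool_pos: [0.5051, -0.002, 0.365]
ee_rot: [3.142, 0.001, -0.129]
wrist_force: [0.2, 0.2, 0.6]
width: 0.0328
```

Run:
```python
from h import *
import time
fr=[]
for j in range(2):
    s,o=snap('wrist','w13_%d.png'%j); fr.append(s)
print(o['time'],o['tool_pos'],o['ee_rot'],o['wrist_force'])
print('motion',np.abs(fr[0]['frame'].astype(int)-fr[1]['frame']).max())
g=cv2.cvtColor(s['frame'],cv2.COLOR_RGB2HSV)
m=(((g[...,0]<9)|(g[...,0]>171))&(g[...,1]>120)&(g[...,2]>50)).astype(np.uint8)
k,l,st,ce=cv2.connectedComponentsWithStats(m)
for i in range(1,k):
    if st[i,4]>40: print('red',st[i],ce[i].round(1))
d=(g[...,2]<75).astype(np.uint8); d[225:]=0
k,l,st,ce=cv2.connectedComponentsWithStats(d)
for i in range(1,k):
    if st[i,4]>60: print('dark',st[i],ce[i].round(1))
lid=((g[...,2]>175)&(g[...,1]<40)).astype(np.uint8)
k,l,st,ce=cv2.connectedComponentsWithStats(lid)
for i in range(1,k):
    if 500<st[i,4]<60000: print('bright',st[i],ce[i].round(1))
dr=np.array([-.991,.13]); pin=np.array([.6246,-.0108])
for n,r,z in(('pin',0,.24),('seat/bar',.06,.218),('knobtop',.06,.268),('lid',.06,.13),('tip',.085,.256)): print(n,proj(s,[*(pin+r*dr),z],o))
q=np.array([.13,.991]);print('bar ends',[proj(s,[*(pin+.06*dr+e*q),.218],o).tolist() for e in(-.0545,.0545)])
# bystanders: compare with first pictures
for n in('top','scene'):
    a=cv2.imread(f'pics/{n}0.png'); b,_=snap(n,n+'13.png'); b=cv2.cvtColor(b['frame'],cv2.COLOR_RGB2BGR)
    for nm,(x,y,w,h) in ({'saucer':(230,212,46,46),'mug':(193,166,30,40),'ladle':(160,105,28,90),'tongs':(455,190,45,85)} if n=='top' else {'saucer':(314,165,40,28),'tongs':(150,305,90,55)}).items():
        print(n,nm,np.abs(a[y:y+h,x:x+w].astype(int)-b[y:y+h,x:x+w]).mean().round(1))
```

```text
22.6333 [ 0.50501045 -0.00199327  0.36492205] [ 3.14150848e+00  1.16578759e-03 -1.29179523e-01] [ 1.0804222   0.60084328 -0.24133952]
motion 79
red [303  53  20  66 728] [312.9  80.4]
red [599 123  16  24 309] [606.8 133.5]
red [310 139   8  21 137] [313.7 148.9]
red [555 138  17  24 281] [563.5 148.9]
dark [  499     0   141   225 17866] [589.7  89.9]
dark [ 289    9  212   77 4204] [415.6  42.7]
dark [235  51  45  20 190] [263.9  57.4]
dark [209  68  50  12 290] [234.2  73. ]
dark [266  70  16  13  80] [272.9  77.8]
dark [358  77  38  16 192] [375.9  83.4]
dark [286 117  85  22 683] [326.  126.8]
dark [261 120  24   6  72] [271.  123.1]
bright [278  88  31  32 580] [295.1 104.1]
bright [ 278  132   69   32 1215] [310.9 145.7]
pin [313.6  63. ]
seat/bar [314.4 128. ]
knobtop [313.2 129.4]
lid [315.8 126.4]
tip [313.7 156. ]
bar ends [[366.6, 128.0], [262.1, 128.0]]
top saucer 8.5
top mug 7.9
top ladle 8.8
top tongs 33.5
scene saucer 5.7
scene tongs 47.0
```

Request:
step_arm --plan '[[[0,0,0,0,35],[0,0,0,0,35],[0,0,0,0,35],[0,0,0,0,35],[0,0,0,0,35],[0,0,0,0,35],[0,0,0,0,35],[0,0,0,0,35]]]'

```text
time: 23.45
tool_pos: [0.5043, -0.0019, 0.3656]
ee_rot: [3.141, -0.0, -0.129]
wrist_force: [-0.1, -0.1, 0.4]
width: 0.033
```

Run:
```python
from hk import *
for n in('top','scene'):
    s,o,c=hook(n); print(n,c)
F=[]
for j in range(6):
    s,o=snap('wrist'); g=cv2.cvtColor(s['frame'],cv2.COLOR_RGB2GRAY)[100:170,250:390].astype(np.float32); F.append(g)
print('knob shifts',[tuple(np.round(cv2.phaseCorrelate(F[0],f)[0],2)) for f in F[1:]])
print('noise',[float(np.abs(F[0]-f).mean().round(2)) for f in F[1:]], o['time'])
# lid ellipse/bar edges: dark columns in each side
g=s['frame'][...,:].max(2)
for u in (264,270,278,286,345,355,362,368): 
    col=g[105:150,u]; r=np.nonzero(col<100)[0]+105; print(u,(r.min(),r.max()) if len(r) else None)
```

```text
top [([185, 80, 9, 8, 55], [189.2, 83.4]), ([483, 196, 5, 11, 33], [484.8, 200.6]), ([461, 201, 7, 12, 31], [464.0, 206.3]), ([106, 397, 8, 3, 19], [109.6, 398.1])]
scene [([248, 89, 20, 14, 137], [255.9, 94.3]), ([473, 163, 7, 6, 34], [475.7, 165.5]), ([342, 202, 11, 8, 34], [347.7, 205.8]), ([226, 321, 10, 5, 23], [230.6, 323.4]), ([213, 343, 6, 4, 11], [215.3, 344.7])]
knob shifts [(np.float64(0.05), np.float64(0.01)), (np.float64(0.1), np.float64(0.0)), (np.float64(0.04), np.float64(0.0)), (np.float64(-0.0), np.float64(-0.01)), (np.float64(0.05), np.float64(-0.01))]
noise [1.7200000286102295, 1.7100000381469727, 1.7400000095367432, 1.7400000095367432, 1.7300000190734863] 23.8
264 (np.int64(121), np.int64(133))
270 (np.int64(120), np.int64(132))
278 (np.int64(121), np.int64(130))
286 (np.int64(118), np.int64(130))
345 (np.int64(108), np.int64(130))
355 (np.int64(105), np.int64(145))
362 (np.int64(105), np.int64(143))
368 (np.int64(105), np.int64(142))
```

```bash
python3 -c "
from bench import robot
print(robot.close_job())"
```

```text
the job is handed in; nothing more can be done
None
```

The tiffin is hanging in the dip of the unfolded hook, let go and still, and the job is handed in at about 24 s of the 72 s allowed. No verdict was reported.

- **Hook:** I pushed it out by its tip with the shut fingers. It met the stop about 1.46 rad from flat. I pressed to about 15.5 N for 0.3 s and then about 17.5 N for 0.4 s, then backed off and left it out. That puts the catch at roughly 0.016–0.021 rad by calculation; I couldn't read it directly.
- **Tiffin:** I gripped it by the knob at about 3.9 N weight and kept it upright throughout. I lowered it in steps until the wrist force showed the weight was on the hook. The bar height worked out to 218.3 mm, against 218 mm expected. I then held, opened the fingers and rose clear.

**Last checks:**
- The bar and hook tip were within a few pixels of where they should appear.
- Six successive wrist frames showed no swing.
- The tongs' red tips were where they started. The saucer, mug and ladle areas changed little from the first picture.

**Problems and disagreements:**
- **First hook push missed:** the fingers passed over the tip without touching it, because the real fingertips end about 25 mm behind the reported TCP. I corrected for this before touching anything else.
- **Hook angle:** one off-axis wrist view gave about 1.54 rad from flat. The view straight over it and the touch both gave about 1.46, so I used that.
- **Tongs comparison:** the plain picture difference over the tongs was large, probably from arm shadows, so I relied on the tip positions instead.
- **No final look:** the viewer's 12-picture limit ran out, so the last checks were numerical only.

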